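Brace a storage jar and twist off its tight cap

TASK

Pick up the closed cream-and-blue jar, stand it fully down in the square recess of the black cradle so that it cannot turn, and only then unscrew its tight red cap anticlockwise until it comes free. Lift the cap straight off and finish while still holding it in the gripper, level, still and centred just above the jar's mouth (about 3 cm clear), with the jar left seated upright in the cradle. Keep the jar upright throughout and leave the cookie pan, tub, bowl and shaker where they are.

Things in the scene. Friction and masses are not known exactly. Their poses are not given: they have to be found in the camera images.
- jar: Loose closed jar, 0.35 to 0.6 kg: round foot 52 mm across and 5 mm high, on it a cream square body 72 x 72 mm up to 85 mm, blue band; then a round neck 38 mm across up to 116 mm, inside the cap. Origin: centre of the underside; z up, x and y square to the sides (quarter turns are alike). It may be carried by its tight cap. Standing free on the table it merely spins with the cap.
- cap: Loose red round ribbed cap, 61 mm across, 28 mm high, 50 g, white stripe on top along its +x. Origin: centre of its lower rim; z up. On the closed jar the rim is 95 mm above the jar's origin (10 mm above the square shoulder). To undo: anticlockwise from above by about 0.8 to 0.95 rad relative to the jar; it takes 0.4 to 0.9 N m and a firm grip (60 to 80 N is safe).
- cradle: Fixed black block 108 x 108 x 22 mm with a square recess 80 x 80 mm, 14 mm deep (recess floor 8 mm above the table), 2 mm chamfer. It keeps the jar from turning, with some 6 degrees of play. Origin: centre of the underside, on the table; x and y square to its sides, z up.
- jar_mouth (a point): Point on the jar's axis 121 mm above the jar's origin: the centre of the open mouth's top (the black spring-loaded seal plate, 34 mm across, once the cap is off).
- pan: Bystander: small steel baking pan 165 x 240 x 25 mm with cookies, beyond the work. Origin: centre of the underside.
- tub: Bystander: black food tub with white lid, 138 x 188 x 57 mm. Origin: centre of the underside.
- bowl: Bystander: steel bowl 130 mm across, 60 mm high. Origin: centre of the underside.
- shaker: Bystander: steel shaker 42 mm across, 80 mm high, standing between jar and cradle. Origin: centre of the underside.
- cap_top (a point): Centre of the cap's top face, 28 mm above its rim. Three lugs hold the cap; it does not rise while turned. When they come free a spring lifts it 2 mm. A hard stop blocks turning beyond about 1.3 rad relative to the jar, so with the jar's play about 1.15 rad in all is right. Then lift straight up: the lugs clear after 12 mm, the rim passes the mouth after 26 mm.

How it is judged:
On the way:
1. the jar stands fully down in the cradle's recess with its cap still on (horizontal distance between jar and cradle below 0.008 m and z of jar in the frame of cradle below 0.011 m and angle between jar's own z axis and vertical below 0.06 rad and z of cap in the frame of jar below 0.099 m), for 0.2 s.
At the end, for the whole second after the job is handed in: The gripper holds the cap (over 1 N) clear of the jar, its rim 5 to 70 mm above the mouth, within 25 mm of its centre, within 0.2 rad of level and still, while the jar stands still and upright (0.06 rad), fully down in the cradle's recess (within 3 mm of its floor, within 8 mm of centre) (contact force between the fingers and cap above 1 N and contact force between cap and jar below 0.05 N and z of cap in the frame of jar_mouth between 0.005 and 0.07 m and horizontal distance between cap and jar_mouth below 0.025 m and angle between cap's own z axis and vertical below 0.2 rad and linear speed of each of cap, jar below 0.02 m/s and horizontal distance between jar and cradle below 0.008 m and z of jar in the frame of cradle below 0.011 m and angle between jar's own z axis and vertical below 0.06 rad); the arm keeps its last pose, push and grip.
It fails at once if the jar is tipped by more than about 30 degrees (angle between jar's own z axis and vertical above 0.5 rad).
It fails at once if the cap comes off before the jar is in the cradle (z of cap in the frame of jar above 0.105 m and horizontal distance between jar and cradle above 0.02 m).
It fails at once if the pan, tub, bowl or shaker is moved by more than 30 mm (distance of any of pan, tub, bowl, shaker from where it was at the start of the episode above 0.03 m).
It also fails if it takes over 51 s, if anything falls off the work surface, if the arm or the gripper's body presses on something with over 40 N, if the wrist force passes 120 N, or if a joint passes its speed limit or range.

ROBOT

A 7-joint arm with a two-finger parallel gripper is mounted at the origin on the work surface. World frame = base frame: x ahead of the robot, y to its left, z up, the work surface at z = 0. Lengths are in m, angles in rad, forces in N, time in s.
With the tool pointing down it reaches from about 0.425 to 0.925 m from the base axis. Payload 6.8 kg.
Tool frame: the origin (TCP) lies at the very end of the fingers, on their centre line; the grasp point (between the pads) lies 19 mm behind it; y points along the fingers, z is the direction in which the jaws open and shut, and the axes are right-handed (so a half turn about y gives the same grasp; the last joint's range is limited). The gripper opens to 85 mm and grips with 20 to 120 N. Pads are 22 mm wide; open, the fingers measure 114 mm over their backs; the gripper's body (76 mm by 85 mm) begins 54 mm behind the grasp point. The pads swing forward as they close: fully open they stand 13 mm farther back than shut.
Start: joints at [1.031, 0.477, 0.022, 1.555, -0.011, 1.109, -0.083], TCP at [0.283, -0.613, 0.231] pointing down, gripper open.
Joint ranges: [-2.96, 2.96], [-0.34, 2.1], [-1.41, 1.46], [0.24, 2.44], [-1.37, 4.51], [0.17, 1.92], [-2.96, 2.96]. Speed limits (rad/s): [2.39, 2.39, 3.14, 3.14, 3.14, 3.14, 3.14].

INTERFACE

Orientations are given as a rotation vector (axis times angle).
In Python, from bench import r gives the robot as it stands.
- The arm moves only by the tool drive_tool, never from a script. Its argument "series" is a list of rows, each a list of 7 numbers: the shift along the tool's x, y, z in mm, then the turn, a rotation vector about the tool's x, y, z in degrees, then the finger opening in mm, from 0 to 85.4. In form: [[tx, ty, tz, wx, wy, wz, grip], ...]. A call has 1 to 5 rows; each row is the pose to reach, as a shift and turn from the pose measured when the call began, along the tool's axes at that moment; what a row does not reach only later rows make up. A row lasts 1/10 s, in which the tool goes at most 50 mm and 8.59 degrees, less where a joint would pass 70% of its speed; a pose out of reach is approached as far as the arm can. A call with a gripper value outside its range is refused whole. The fingers move at their own pace and stop on an object; "squeeze" is the grip in N (left out, the last holds). Time passes only in rows, so rows that repeat a pose let the fingers close. It gives the time, the measured TCP pose, the force and the opening at its end, in the units of the state.
- r.get_obs(): the state, without advancing time (a new reading comes with each control period).
- r.grab_frame(name): name is "scene" or "top" or "wrist"; returns a dict with "frame" (420x560x3 uint8, blue, green, red), "intrinsics" (3x3 intrinsics, pixels), "distortion" ([k1, k2, p1, p2, k3] as OpenCV has them; the pictures are not rectified), "rvec" (rotation vector, rad) and "tvec" (3), from world to camera coordinates, as OpenCV has them. Camera axes: x right, y down, z forward; pixel columns grow to the right and rows downward; lengths in m; the calibration is good to about 2 mm. A picture is of the moment at which its call begins. There is no depth.
- r.hand_in(): hands the job in, once; it reports no verdict.
The state is a dict: "clock": time; "joints": joint angles; "qvel": joint speeds; "tau": joint torques, N m; "tcp_pos": TCP position; "orientation": TCP orientation; "contact_force": force on the tool from outside, world axes, zero at the start; "moment": the same for the moment, N m; "grip_width": finger opening in m.
Only numpy, scipy, OpenCV 4.12 (cv2) and the standard library are available. Lean on these libraries where they do the work, as an engineer would, in place of code of your own. Each camera call takes 0.05 s, during which the arm holds its last target.

## Working session

There is one attempt and no reset: what is moved stays moved. The work goes in short steps, Python scripts to look and compute and a tool call to move; the robot and the scene stay as the last step left them, time stands still between calls to the robot, and variables do not carry over. Pictures are saved under pics/ and viewed, and the job is handed in when it is done.

Besides the shell and the picture viewer there is one more tool, called after "Emit:" by a JSON object that holds its "name" and its "arguments". drive_tool: Moves the arm, as the interface text tells. Its arguments: {"type":"object","properties":{"series":{"type":"array","items":{"type":"array","items":{"type":"number"}}},"squeeze":{"type":"number"}},"required":["series"]}

```bash
ls; mkdir -p pics; python3 - <<'E'
from bench import r
import cv2,json
o=r.get_obs(); print(o)
for n in ["scene","top","wrist"]:
    f=r.grab_frame(n); cv2.imwrite(f"pics/{n}0.png",f["frame"]); print(n,f["intrinsics"],f["distortion"],f["rvec"],f["tvec"])
E
```

```text
pics
{'clock': 0.0, 'joints': array([ 1.03091384,  0.47781588,  0.02235644,  1.55644432, -0.01153437,
        1.10928437, -0.08311022]), 'qvel': array([-9.89573381e-04, -1.99889404e-04,  6.10605599e-04, -1.27508444e-03,
        5.70591751e-04, -8.74165437e-04,  2.70474947e-05]), 'tau': array([-1.09996501e-03, -5.96448040e+01,  1.60743713e+00, -2.81195194e+01,
        1.23511639e-02,  9.44337604e-03,  2.14606445e-05]), 'tcp_pos': array([ 0.28222272, -0.61252393,  0.23031845]), 'orientation': array([-0.4353572 ,  1.98468353, -1.98112305]), 'contact_force': array([-0.89387577,  0.78823988,  0.41621392]), 'moment': array([-0.05179044,  0.00453873, -0.03715372]), 'grip_width': 0.08552249598190334}
scene [[499.57948131   0.         286.20938251]
 [  0.         499.57948131 213.08398485]
 [  0.           0.           1.        ]] [-0.02489249  0.          0.          0.          0.        ] [ 0.7686719   2.4395019  -1.24590987] [ 0.49155454 -0.10965364  1.86363746]
top [[437.84145832   0.         281.69144088]
 [  0.         437.84145832 210.7816381 ]
 [  0.           0.           1.        ]] [-0.10138781  0.          0.          0.          0.        ] [ 2.1040578  -2.15699581  0.16290668] [0.01875832 0.58866909 1.07693932]
wrist [[366.82860127   0.         278.98243891]
 [  0.         366.82860127 207.70294927]
 [  0.           0.           1.        ]] [-0.05912604  0.          0.          0.          0.        ] [-2.42501826  1.55107001  0.23766423] [-0.67469837 -0.03861983  0.38022941]
```

View pics/scene0.png

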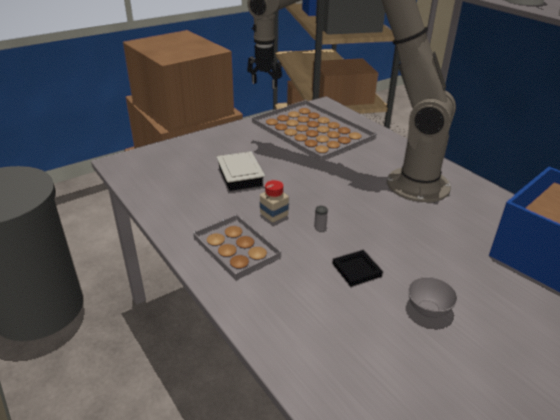

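View pics/top0.png

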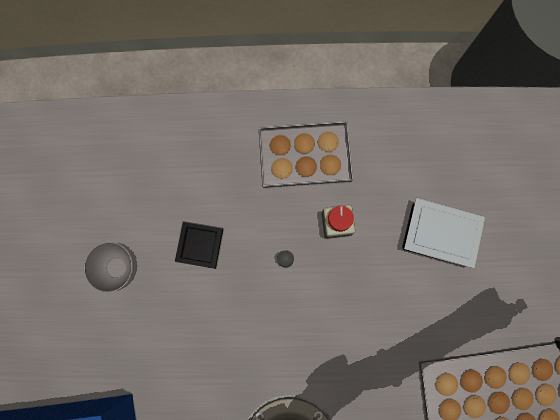

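View pics/wrist0.png

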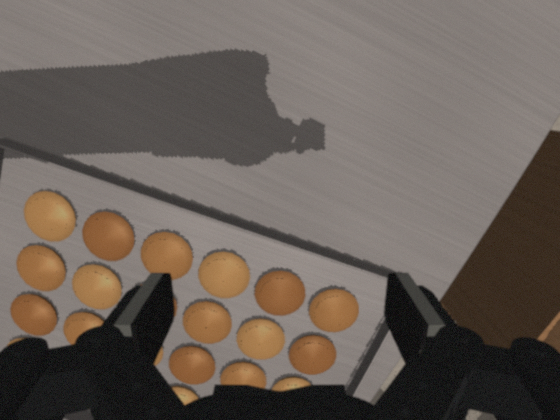

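The scene view shows the jar at about (274,203), the shaker at (320,218) and the cradle at (357,267). In the top view the cap is at (341,217) with its stripe pointing up, the cradle at (200,245), the shaker at (286,258) and the bowl at (110,267).

```bash
cat > h.py <<'E'
import numpy as np,cv2
from scipy.spatial.transform import Rotation as R
from bench import r
def ray(f,px):
    u=cv2.undistortPoints(np.array(px,float).reshape(-1,1,2),f["intrinsics"],f["distortion"]).reshape(-1,2)
    M=cv2.Rodrigues(np.array(f["rvec"],float))[0]; t=np.array(f["tvec"],float).ravel()
    d=np.c_[u,np.ones(len(u))]@M
    return -M.T@t,d
def plane(f,px,z):
    c,d=ray(f,px); return c+d*((z-c[2])/d[:,2])[:,None]
def proj(f,P):
    return cv2.projectPoints(np.array(P,float).reshape(-1,1,3),np.array(f["rvec"],float),np.array(f["tvec"],float),f["intrinsics"],np.array(f["distortion"],float))[0].reshape(-1,2)
def big(m):
    cs,_=cv2.findContours(m.astype(np.uint8),cv2.RETR_EXTERNAL,cv2.CHAIN_APPROX_NONE)
    return sorted(cs,key=cv2.contourArea)[::-1]
def rel(pos,rot=None):
    o=r.get_obs(); Rc=R.from_rotvec(o["orientation"])
    s=Rc.inv().apply(np.array(pos)-o["tcp_pos"])*1000
    w=(Rc.inv()*rot).as_rotvec(degrees=True) if rot is not None else None
    return s,w
def redmask(im):
    h=cv2.cvtColor(im,cv2.COLOR_BGR2HSV); return ((h[...,0]<8)|(h[...,0]>172))&(h[...,1]>150)&(h[...,2]>70)
E
python3 - <<'E'
from h import *
f=r.grab_frame("top"); im=f["frame"]; hsv=cv2.cvtColor(im,cv2.COLOR_BGR2HSV)
c=big(redmask(im))[0]; hull=cv2.convexHull(c)
print("red",cv2.minEnclosingCircle(hull),cv2.boundingRect(c))
(e,rad)=cv2.minEnclosingCircle(hull); print("cap top approx",plane(f,[e],.118))
sub=im[190:250,310:370]; cv2.imwrite("pics/jar_z.png",cv2.resize(sub,None,fx=10,fy=10,interpolation=cv2.INTER_NEAREST))
sub=im[215:275,170:230]; cv2.imwrite("pics/cr_z.png",cv2.resize(sub,None,fx=10,fy=10,interpolation=cv2.INTER_NEAREST))
g=hsv[...,2]; m=np.zeros(g.shape,bool); m[205:285,160:240]=g[205:285,160:240]<60
c=big(m)[0]; rc=cv2.minAreaRect(c); print(rc)
b=cv2.boxPoints(rc); P=plane(f,b,.022); print(P, P.mean(0)); 
for i in range(4): d=P[(i+1)%4]-P[i]; print(np.linalg.norm(d),np.degrees(np.arctan2(d[1],d[0])))
print("shaker",plane(f,[[286,258]],.08),"cam",ray(f,[[0,0]])[0])
o=r.get_obs(); print(R.from_rotvec(o["orientation"]).as_matrix().round(3))
E
```

```text
red ((340.46728515625, 218.34579467773438), 12.841384887695312) (328, 206, 26, 25)
cap top approx [[ 0.55535657 -0.13726845  0.118     ]]
((198.70565795898438, 244.56980895996094), (41.649208068847656, 41.15777587890625), 10.619654655456543)
[[0.467878   0.28741868 0.022     ]
 [0.57412035 0.26845374 0.022     ]
 [0.55106563 0.15955259 0.022     ]
 [0.44590778 0.17975182 0.022     ]] [0.50974294 0.22379421 0.022     ]
0.10792175186703393 -10.121057505555957
0.1113147865871271 -101.9532112140088
0.10708026264063644 169.12678501608562
0.10988558845364378 78.46670702524595
shaker [[ 0.46594138 -0.00395839  0.08      ]] cam [ 0.40511271 -0.00635667  1.1586737 ]
[[-0.908 -0.     0.418]
 [-0.418  0.001 -0.908]
 [ 0.    -1.    -0.001]]
```

View pics/jar_z.png

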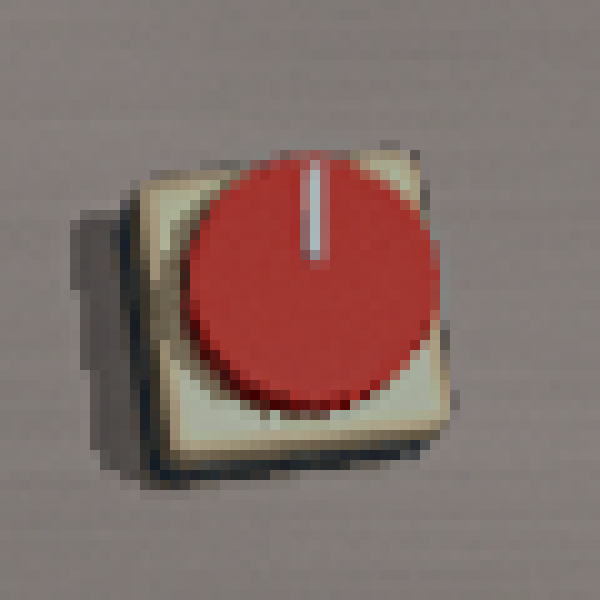

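View pics/cr_z.png

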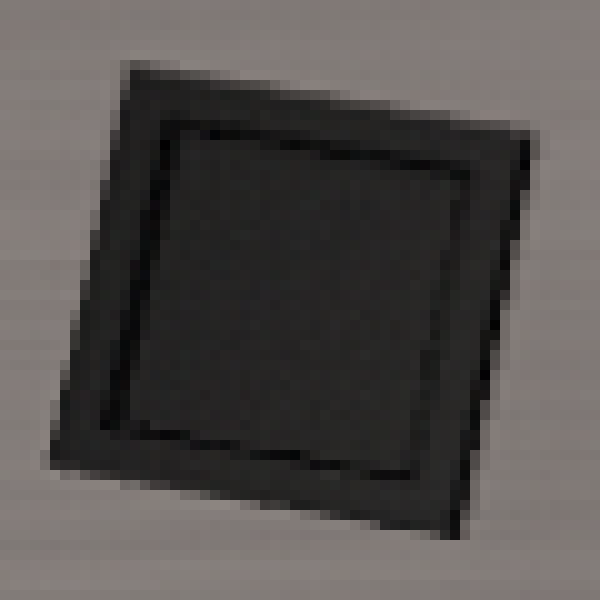

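```bash
python3 - <<'E'
from h import *
f=r.grab_frame("top")
P=plane(f,[[324.3,208.3],[351.7,205.2],[354.7,231.9],[327.2,234.5]],.085); print(P.round(4),P.mean(0))
for i in range(4): d=P[(i+1)%4]-P[i]; print(np.linalg.norm(d),np.degrees(np.arctan2(d[1],d[0])))
P=plane(f,[[183,221.5],[223.2,228.2],[216,268.5],[175.3,261.5]],.022); print(P.round(4),P.mean(0))
for i in range(4): d=P[(i+1)%4]-P[i]; print(np.linalg.norm(d),np.degrees(np.arctan2(d[1],d[0])))
# wrist camera in tool
f=r.grab_frame("wrist"); o=r.get_obs(); Rc=R.from_rotvec(o["orientation"])
c,d=ray(f,[[279,208]]); print("cam in tool",Rc.inv().apply(c-o["tcp_pos"]),"dir",Rc.inv().apply(d))
print(rel([.555,-.137,.25]))
E
```

```text
[[ 0.5864 -0.1023  0.085 ]
 [ 0.5925 -0.171   0.085 ]
 [ 0.5254 -0.1751  0.085 ]
 [ 0.5208 -0.1069  0.085 ]] [ 0.55626611 -0.1388236   0.085     ]
0.06892991872723801 -84.95419327521422
0.06718330304751241 -176.47614609841736
0.06836406449686275 93.88239689402263
0.06578256980371285 3.996697180356534
[[0.5714 0.2658 0.022 ]
 [0.551  0.1589 0.022 ]
 [0.4462 0.1781 0.022 ]
 [0.4664 0.2851 0.022 ]] [0.50876195 0.22200826 0.022     ]
0.10881614055293287 -100.80524378535733
0.10652462791346108 169.61554347846413
0.10889239548512133 79.30694750407278
0.1067373147597828 -10.426117007967283
cam in tool [-0.07660078 -0.14301432  0.00045603] dir [[2.97929746e-01 9.54588112e-01 2.46704269e-04]]
(array([-446.70867473,  -18.85438471, -318.11840536]), None)
```

Emit:
{"name": "drive_tool", "arguments": {"series": [[-45, -2, -32, 0, 0, 0, 85], [-90, -4, -64, 0, 0, 0, 85], [-130, -6, -92, 0, 0, 0, 85], [-170, -8, -120, 0, 0, 0, 85], [-210, -10, -150, 0, 0, 0, 85]], "squeeze": 70}}

```text
clock: 0.8
tcp_pos: [0.4072, -0.3943, 0.241]
orientation: [-0.435, 1.983, -1.983]
contact_force: [0.4, -0.7, 0.9]
grip_width: 0.0851
```

```bash
python3 - <<'E'
from h import *
o=r.get_obs();print(o["clock"],o["tcp_pos"],o["contact_force"],o["joints"])
print(rel([.555,-.137,.25],R.from_rotvec([-0.4353572 ,  1.98468353, -1.98112305])))
E
```

```text
0.8 [ 0.40719283 -0.39433205  0.24096951] [ 0.36290845 -0.69642724  0.87507683] [ 0.71447491  0.29289879 -0.06751712  1.80453826  0.02227008  1.04486958
 -0.50042022]
(array([-241.92574084,   -8.96649436, -171.87156048]), array([-0.09955916, -0.00181781, -0.01826478]))
```

Emit:
{"name": "drive_tool", "arguments": {"series": [[-40, -2, -29, 0, 0, 0, 85], [-90, -4, -64, 0, 0, 0, 85], [-140, -6, -98, 0, 0, 0, 85], [-190, -8, -134, 0, 0, 0, 85], [-242, -9, -172, 0, 0, 0, 85]]}}

```text
clock: 1.3
tcp_pos: [0.5317, -0.1778, 0.2494]
orientation: [-0.434, 1.982, -1.983]
contact_force: [0.3, -1.0, -0.8]
grip_width: 0.0847
```

Emit:
{"name": "drive_tool", "arguments": {"series": [[0, 0, 0, 0, 0, 0, 85], [0, 0, 0, 0, 0, 0, 85]]}}

```text
clock: 1.5
tcp_pos: [0.5324, -0.1761, 0.2494]
orientation: [-0.437, 1.98, -1.98]
contact_force: [-0.2, 0.1, -0.5]
grip_width: 0.0846
```

```bash
python3 - <<'E'
from h import *
o=r.get_obs();print(o["clock"],o["tcp_pos"],o["contact_force"],o["joints"])
f=r.grab_frame("wrist"); cv2.imwrite("pics/w1.png",f["frame"])
E
```

```text
1.5 [ 0.53238422 -0.17611498  0.24942376] [-0.17320422  0.08140456 -0.51264692] [ 0.36989684  0.28157486 -0.19642799  1.80208135  0.06184234  1.06291185
 -0.98457549]
```

View pics/w1.png

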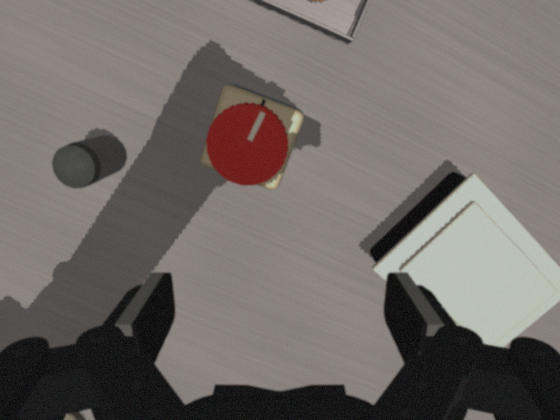

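Wrist view: cap at (247,145) with the square shoulder behind it, shaker at (75,165), tub at lower right.

```bash
cat >> h.py <<'E'
def capfind(name,z=.123,verb=True):
    f=r.grab_frame(name); m=redmask(f["frame"]); c=cv2.convexHull(big(m)[0])
    e=cv2.fitEllipse(c); P=plane(f,[e[0]],z)[0]
    s=np.linalg.norm(P-ray(f,[e[0]])[0]); 
    print(name,e,"P",P.round(4),"diam est",np.mean(e[1])/f["intrinsics"][0,0]*s)
    return f,P
E
python3 - <<'E'
from h import *
for n in ["wrist","top","scene"]:
    f,P=capfind(n)
    a=np.linspace(0,2*np.pi,60)
    # silhouette of known cylinder centred at P: bias of the ellipse centre
    if n!="scene":
        Q=np.array([[P[0]+.0305*np.cos(t),P[1]+.0305*np.sin(t),z] for t in a for z in (.095,.123)])
        h=cv2.convexHull(proj(f,Q).astype(np.float32)); e=cv2.fitEllipse(h); print("  predicted",e)
E
```

```text
wrist ((244.7648162841797, 141.4408721923828), (80.55180358886719, 81.5481185913086), 153.5404052734375) P [ 0.5608 -0.1378  0.123 ] diam est 0.060226337478295464
  predicted ((245.058837890625, 139.83453369140625), (83.63916015625, 84.71713256835938), 163.94625854492188)
top ((340.047607421875, 217.7211151123047), (23.51568603515625, 25.62763214111328), 44.914642333984375) P [ 0.5562 -0.1357  0.123 ] diam est 0.05918380884200688
  predicted ((339.4955139160156, 218.4591064453125), (25.76006507873535, 27.04877281188965), 41.26959991455078)
scene ((273.4814758300781, 188.39321899414062), (15.714237213134766, 18.4190616607666), 86.18505096435547) P [ 0.5743 -0.1156  0.123 ] diam est 0.054439469065429874
```

```bash
cat >> h.py <<'E'
def cen(h): M=cv2.moments(h); return np.array([M["m10"]/M["m00"],M["m01"]/M["m00"]])
def capfind(name,zr=.095):
    "centre of cap from silhouette of the known cylinder, corrected once for side-wall bias"
    f=r.grab_frame(name); c=cv2.convexHull(big(redmask(f["frame"]))[0]); p=cen(c)
    P=plane(f,[p],zr+.028)[0]; a=np.linspace(0,2*np.pi,60)
    for k in range(3):
        Q=np.array([[P[0]+.0305*np.cos(t),P[1]+.0305*np.sin(t),z] for t in a for z in (zr,zr+.028)])
        h=cv2.convexHull(proj(f,Q).astype(np.float32)); q=cen(h)
        P=P+plane(f,[p],zr+.028)[0]-plane(f,[q],zr+.028)[0]
    print(name,p.round(1),"P",P.round(4),"area",cv2.contourArea(c),cv2.contourArea(h))
    return f,P
E
python3 - <<'E'
from h import *
for n in ["wrist","top","scene"]: capfind(n)
print(r.get_obs()["tcp_pos"])
E
```

```text
wrist [242.9 139.8] P [ 0.5596 -0.1381  0.123 ] area 5137.5 5561.2182891085395
top [339.9 217.2] P [ 0.5592 -0.1367  0.123 ] area 432.0 545.8217255601194
scene [273.9 188.4] P [ 0.5607 -0.1333  0.123 ] area 208.0 287.8060941370204
[ 0.53122713 -0.17906045  0.24937987]
```

```bash
sed -i 's/(h\[...,1\]>150)&(h\[...,2\]>70)/(h[...,1]>120)\&(h[...,2]>25)/' h.py
python3 - <<'E'
from h import *
for n in ["wrist","top","scene"]: f,P=capfind(n)
for i in range(2): f,P=capfind("wrist"); o=r.get_obs(); print(o["clock"],o["tcp_pos"])
im=f["frame"]; cv2.imwrite("pics/w2.png",cv2.resize(im[80:210,170:330],None,fx=4,fy=4,interpolation=cv2.INTER_NEAREST))
E
```

```text
wrist [243.6 140.6] P [ 0.5596 -0.1381  0.123 ] area 5277.0 5548.48085493251
top [339.7 217.2] P [ 0.5592 -0.1363  0.123 ] area 445.0 545.7746392798144
scene [273.8 188.5] P [ 0.5613 -0.1328  0.123 ] area 223.5 288.0460039693862
wrist [244.5 141.3] P [ 0.5597 -0.1381  0.123 ] area 5255.0 5538.957810558903
2.05 [ 0.53159642 -0.17814173  0.24937978]
wrist [244.6 141.6] P [ 0.5596 -0.1381  0.123 ] area 5259.5 5536.290515062516
2.1 [ 0.53165308 -0.17800961  0.24940236]
```

View pics/w2.png

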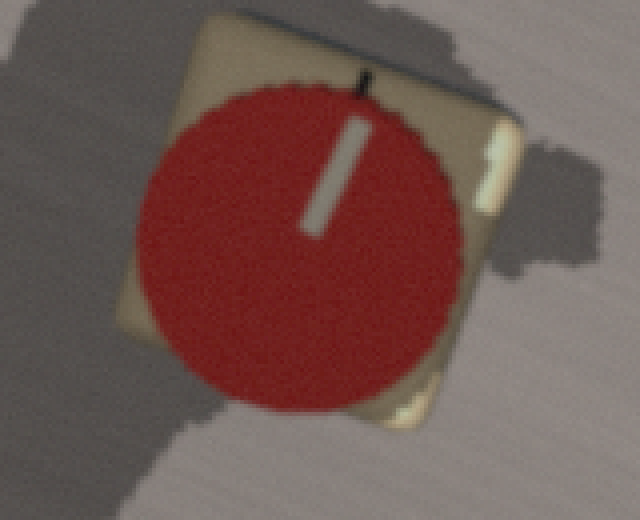

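The zoom shows the cap with its stripe, and shoulder corners at zoom pixels (203,12), (525,120), (415,432) and (118,328).

```bash
python3 - <<'E'
from h import *
f=r.grab_frame("wrist")
P=plane(f,np.array([[203,11],[526,119],[415,433],[116,328]])/4+[170,80],.085); print(P.round(4),P.mean(0))
for i in range(4): d=P[(i+1)%4]-P[i]; print(np.linalg.norm(d),np.degrees(np.arctan2(d[1],d[0])))
print(rel([.5585,-.1378,.15]), rel([.5585,-.1378,.09])); print(R.from_rotvec(r.get_obs()["orientation"]).as_matrix().round(3))
E
```

```text
[[ 0.5903 -0.1005  0.085 ]
 [ 0.5982 -0.1683  0.085 ]
 [ 0.5288 -0.1751  0.085 ]
 [ 0.5232 -0.108   0.085 ]] [ 0.56013057 -0.13795457  0.085     ]
0.06828982588430517 -83.33278442551077
0.06974919130217758 -174.38400377157703
0.06736934463651757 94.7726715660653
0.06751099065888508 6.393660419131819
(array([-41.06984892,  99.40518757, -25.3122855 ]), None) (array([-41.02939626, 159.40516584, -25.34346381]), None)
[[-0.908  0.001  0.418]
 [-0.418 -0.    -0.908]
 [-0.001 -1.     0.001]]
```

Emit:
{"name": "drive_tool", "arguments": {"series": [[-21, 15, -13, 0, 0, 0, 85], [-41, 40, -25, 0, 0, 0, 85], [-42, 75, -25, 0, 0, 0, 85], [-42, 99, -25, 0, 0, 0, 85], [-42, 99, -25, 0, 0, 0, 85]]}}

```text
clock: 2.65
tcp_pos: [0.557, -0.1371, 0.147]
orientation: [-0.441, 1.987, -1.982]
contact_force: [-0.4, -0.1, 0.3]
grip_width: 0.0852
```

```bash
python3 - <<'E'
from h import *
o=r.get_obs();print(o["clock"],o["tcp_pos"],o["contact_force"])
f,P=capfind("wrist"); cv2.imwrite("pics/w3.png",f["frame"])
o=r.get_obs(); print(rel([.559,-.138,.09],R.from_rotvec([-0.4353572 ,  1.98468353, -1.98112305])))
E
```

```text
2.65 [ 0.5569938  -0.13705808  0.14704066] [-0.39164585 -0.13171984  0.2925877 ]
wrist [281.5 242.9] P [ 0.5593 -0.1379  0.123 ] area 11467.5 12071.834078279091
(array([-0.4606723 , 59.22090449,  0.79523309]), array([-0.0176381 , -0.01745764,  0.11377176]))
```

View pics/w3.png

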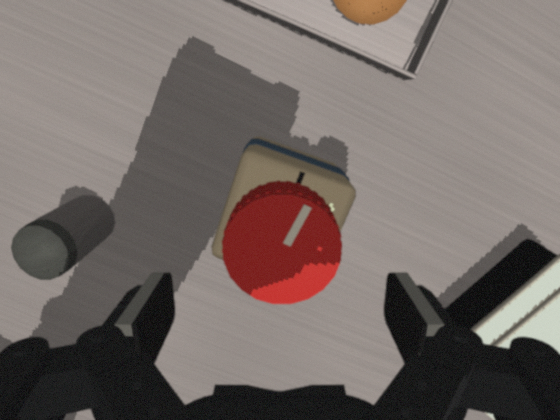

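The cap at (281,243) is centred between the fingers (inner edges at about 172 and 388). Descending.

Emit:
{"name": "drive_tool", "arguments": {"series": [[0, 25, 0, 0, 0, 0, 85], [0, 42, 1, 0, 0, 0, 85], [0, 55, 1, 0, 0, 0, 85], [0, 59, 1, 0, 0, 0, 85], [0, 59, 1, 0, 0, 0, 85]]}}

```text
clock: 3.2
tcp_pos: [0.559, -0.1385, 0.0908]
orientation: [-0.436, 1.985, -1.983]
contact_force: [-0.4, 1.3, 0.8]
grip_width: 0.0852
```

```bash
python3 - <<'E'
from h import *
o=r.get_obs();print(o["clock"],o["tcp_pos"],o["contact_force"])
cv2.imwrite("pics/w4.png",r.grab_frame("wrist")["frame"])
f=r.grab_frame("scene")["frame"]; cv2.imwrite("pics/s4.png",cv2.resize(f[120:270,190:390],None,fx=4,fy=4))
E
```

```text
3.2 [ 0.55904693 -0.1385044   0.09075441] [-0.39192371  1.33799328  0.76409564]
```

View pics/w4.png

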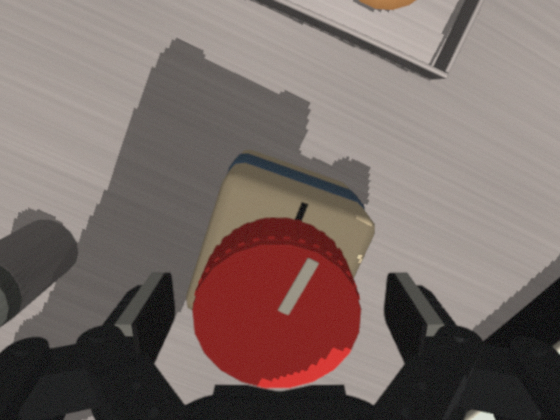

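View pics/s4.png

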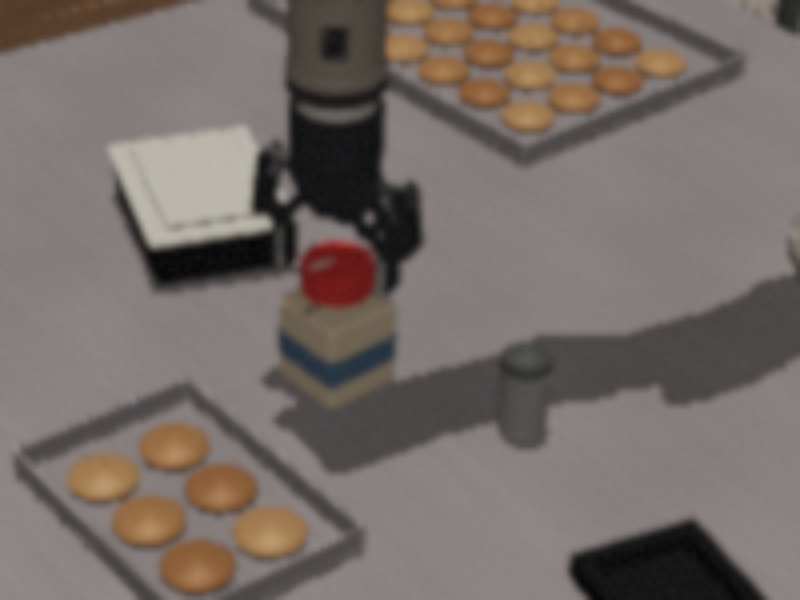

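The wrist view shows the cap between the open fingers. In the scene view the fingertips flank it, above the shoulder. I'll go a little lower and close.

Emit:
{"name": "drive_tool", "arguments": {"series": [[0, 4, 0, 0, 0, 0, 80], [0, 4, 0, 0, 0, 0, 60], [0, 4, 0, 0, 0, 0, 50], [0, 4, 0, 0, 0, 0, 50], [0, 4, 0, 0, 0, 0, 50]], "squeeze": 70}}

```text
clock: 3.8
tcp_pos: [0.5598, -0.1383, 0.0881]
orientation: [-0.435, 1.983, -1.983]
contact_force: [-1.1, 1.0, 4.8]
grip_width: 0.0591
```

Emit:
{"name": "drive_tool", "arguments": {"series": [[0, 0, 0, 0, 0, 0, 50], [0, 0, 0, 0, 0, 0, 50], [0, 0, 0, 0, 0, 0, 50]], "squeeze": 70}}

```text
clock: 4.1
tcp_pos: [0.5598, -0.1383, 0.0881]
orientation: [-0.435, 1.983, -1.983]
contact_force: [-1.7, -0.4, 2.0]
grip_width: 0.0591
```

```bash
python3 - <<'E'
from h import *
o=r.get_obs();print(o["clock"],o["tcp_pos"],o["contact_force"],o["grip_width"],o["joints"])
f=r.grab_frame("wrist")["frame"]; cv2.imwrite("pics/w5.png",f)
E
```

```text
4.1 [ 0.55980083 -0.13833347  0.08812289] [-1.72727367 -0.36493959  2.00680695] 0.0590973705645465 [ 0.28473292  0.49909901 -0.19391238  1.90190876  0.13510366  0.75324639
 -1.12406259]
```

View pics/w5.png

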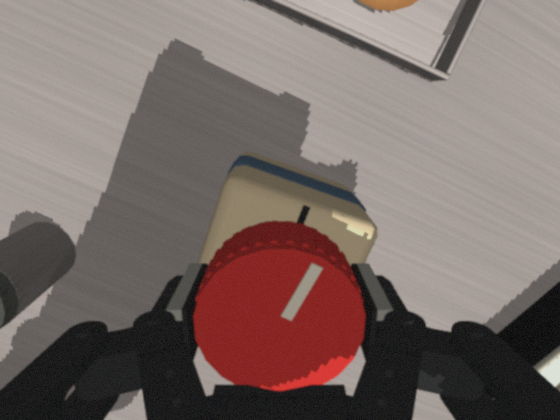

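The cap is gripped (59 mm opening, pads on both sides at x≈190 and 365). Lifting.

Emit:
{"name": "drive_tool", "arguments": {"series": [[0, -10, 0, 0, 0, 0, 50], [0, -35, 0, 0, 0, 0, 50], [0, -65, 0, 0, 0, 0, 50], [0, -95, 0, 0, 0, 0, 50], [0, -115, 0, 0, 0, 0, 50]]}}

```text
clock: 4.65
tcp_pos: [0.56, -0.1384, 0.2052]
orientation: [-0.433, 1.982, -1.983]
contact_force: [1.3, 0.3, -5.3]
grip_width: 0.0588
```

```bash
python3 - <<'E'
from h import *
o=r.get_obs();print(o["clock"],o["tcp_pos"],o["contact_force"],o["moment"],o["grip_width"],o["joints"])
f=r.grab_frame("wrist"); im=f["frame"]; cv2.imwrite("pics/w6.png",im)
E
```

```text
4.65 [ 0.56000462 -0.13836274  0.20518351] [ 1.260894    0.27848208 -5.33201679] [ 0.00447562 -0.04442244  0.04469627] 0.058845954476077114 [ 0.30386285  0.35298369 -0.21292181  1.81206184  0.08769414  0.9845654
 -1.08402814]
```

View pics/w6.png

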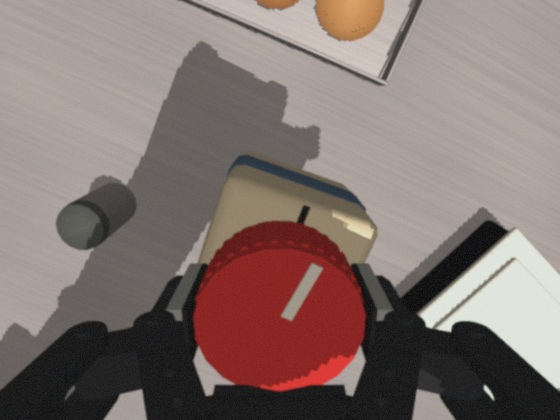

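Lifted; the cap and jar look the same as before in the gripper, at about 5 N load. Carrying towards the cradle.

Emit:
{"name": "drive_tool", "arguments": {"series": [[-4, 0, -14, 0, 1, 0, 50], [-12, 0, -40, 0, 3, 0, 50], [-22, 0, -73, 0, 6, 0, 50], [-32, 0, -107, 0, 9, 0, 50], [-42, 0, -140, 0, 12, 0, 50]]}}

```text
clock: 5.2
tcp_pos: [0.54, 0.0073, 0.2069]
orientation: [-0.228, 2.103, -2.105]
contact_force: [-0.0, -0.2, -4.0]
grip_width: 0.0589
```

```bash
cat > t.py <<'E'
from h import *
import sys
x,y,z,yaw=map(float,sys.argv[1:5])
a=np.radians(yaw) # azimuth of tool z
Rt=R.from_matrix(np.array([[np.sin(a),0,np.cos(a)],[-np.cos(a),0,np.sin(a)],[0,-1,0]]))
o=r.get_obs();print(o["clock"],o["tcp_pos"],o["contact_force"].round(2),o["moment"].round(3),o["grip_width"].round(4))
M=R.from_rotvec(o["orientation"]).as_matrix(); print("yaw",np.degrees(np.arctan2(M[1,2],M[0,2])),"tilt",np.degrees(np.arccos(-M[2,1])),"j",o["joints"].round(2))
s,w=rel([x,y,z],Rt); print(s.round(1),w.round(2))
E
python3 t.py .509 .223 .205 -81.5
```

```text
Traceback (most recent call last):
  File "t.py", line 6, in <module>
    o=r.get_obs();print(o["clock"],o["tcp_pos"],o["contact_force"].round(2),o["moment"].round(3),o["grip_width"].round(4))
                                                                                                 ^^^^^^^^^^^^^^^^^^^^^
AttributeError: 'float' object has no attribute 'round'
```

```bash
sed -i 's/o\["grip_width"\].round(4)/o["grip_width"]/' t.py; python3 t.py .509 .223 .205 -81.5
```

```text
5.2 [0.53995128 0.0072915  0.20687492] [-0.01 -0.21 -3.99] [ 0.011 -0.093  0.011] 0.058864745358792776
yaw -77.41971114260299 tilt 0.21045906450345175 j [ 0.07  0.29 -0.24  1.89  0.09  0.96 -1.56]
[ -16.8    1.6 -217.3] [-0.09  4.08 -0.19]
```

Emit:
{"name": "drive_tool", "arguments": {"series": [[-3, 0, -40, 0, 1, 0, 50], [-6, 1, -75, 0, 2, 0, 50], [-8, 1, -105, 0, 3, 0, 50], [-9, 1, -115, 0, 4, 0, 50], [-9, 1, -115, 0, 4, 0, 50]]}}

```text
clock: 5.7
tcp_pos: [0.5225, 0.1238, 0.2049]
orientation: [-0.163, 2.14, -2.141]
contact_force: [0.4, -0.8, -4.8]
grip_width: 0.0588
```

```bash
python3 t.py .509 .223 .205 -81.5; python3 - <<'E'
from h import *
f=r.grab_frame("wrist"); cv2.imwrite("pics/w7.png",f["frame"]);np.save("f7.npy",f,allow_pickle=True)
f=r.grab_frame("top"); cv2.imwrite("pics/t7.png",f["frame"])
E
```

```text
5.7 [0.52246171 0.12378326 0.20487613] [ 0.36 -0.82 -4.77] [-0.007 -0.023 -0.017] 0.0588498793145691
yaw -81.18579763320209 tilt 0.1106364621168331 j [-0.11  0.3  -0.29  1.9   0.1   0.96 -1.86]
[  -1.9   -0.2 -100.1] [-0.04  0.31 -0.1 ]
```

View pics/w7.png

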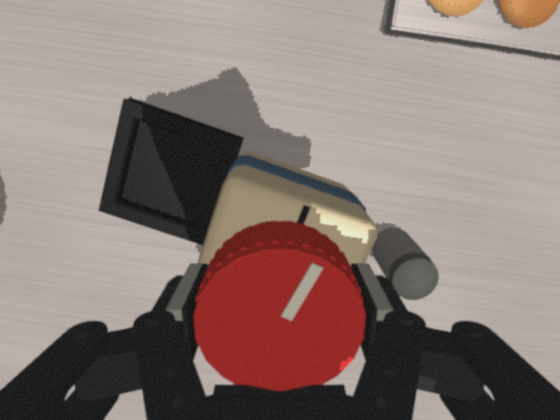

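View pics/t7.png

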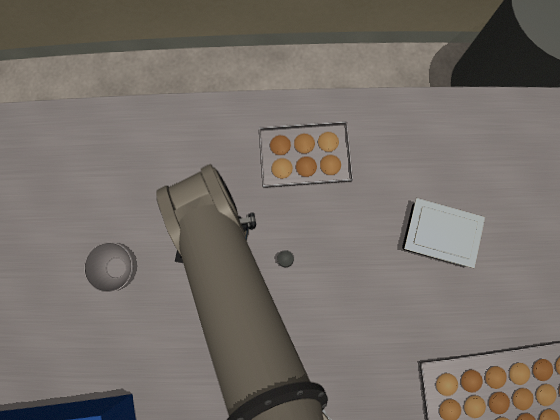

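Wrist view: cradle's top corners are at about (125,98), (243,138) and (100,210). The jar hides the fourth, and the shaker is clear at (410,275). Zooming in for corners and jar yaw.

```bash
python3 - <<'E'
import cv2
im=cv2.imread("pics/w7.png"); 
c=cv2.convertScaleAbs(im,alpha=1.8,beta=20)
cv2.imwrite("pics/w7a.png",cv2.resize(c[85:260,85:275],None,fx=4,fy=3.4,interpolation=cv2.INTER_CUBIC)[:600])
cv2.imwrite("pics/w7b.png",cv2.resize(c[140:280,190:390],None,fx=4,fy=4,interpolation=cv2.INTER_CUBIC))
E
```

```text
(no output)
```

View pics/w7a.png

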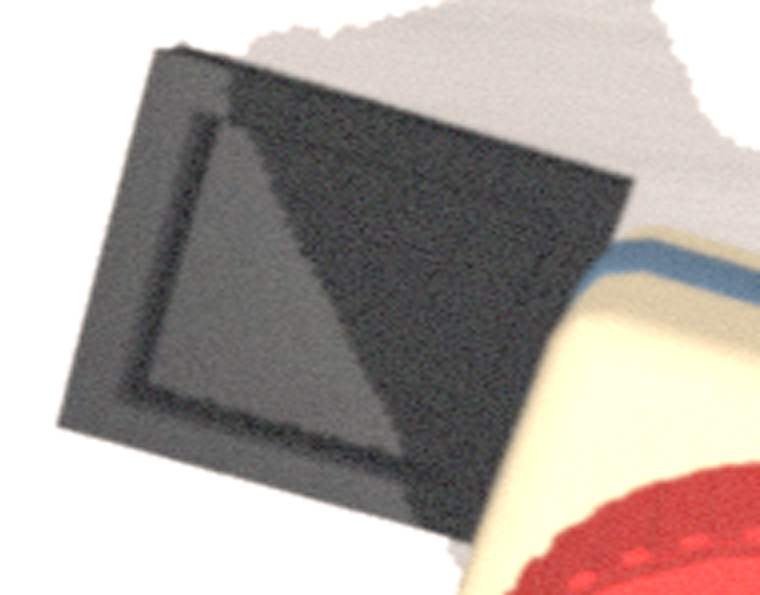

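View pics/w7b.png

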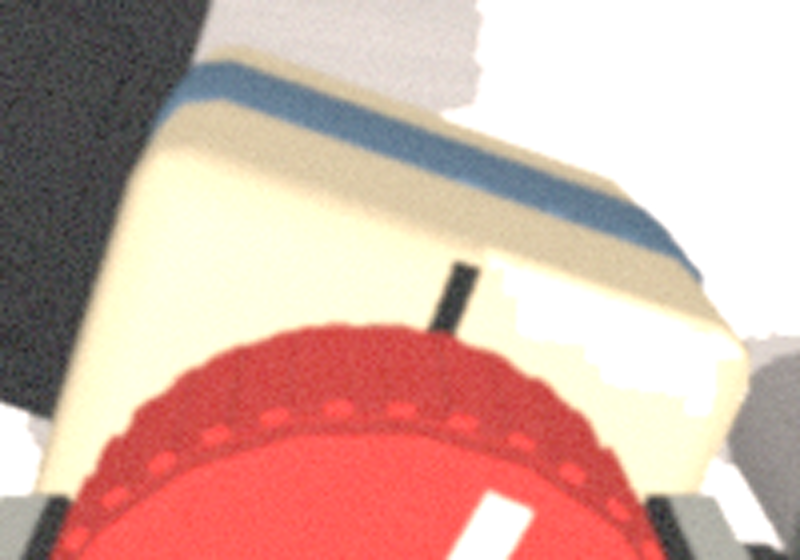

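```bash
python3 - <<'E'
from h import *
f=np.load("f7.npy",allow_pickle=True).item()
pa=lambda p:np.array(p)/[4,3.4]+85
pb=lambda p:np.array(p)/4+[190,140]
ang=lambda d:np.degrees(np.arctan2(d[1],d[0]))
TL,BL,BM=plane(f,[pa((157,50)),pa((60,425)),pa((412,525))],.022); TR=plane(f,[pa((634,179))],0)[0]
print(TL,BL,TR); print("TL-BL",np.linalg.norm(TL-BL),ang(TL-BL),"TL-TR",np.linalg.norm((TL-TR)[:2]),ang(TL-TR),"BL-BM",ang(BL-BM))
print("centre",(BL+TR)/2)
z=.117+.085
L=plane(f,[pb((130,180)),pb((48,460)),pb((190,158)),pb((690,318))],z); print("jar left edge",ang(L[0]-L[1]),"front",ang(L[2]-L[3])," width-front point",L)
L=plane(f,[pb((225,100)),pb((625,217))],.117+.060); print("band edge",ang(L[0]-L[1]))
S=plane(f,[pb((465,262)),pb((440,333))],z); print("mark",ang(S[0]-S[1]))
E
```

```text
[0.57455473 0.26691236 0.022     ] [0.47020129 0.28644611 0.022     ] [0.5547422  0.16204227 0.        ]
TL-BL 0.10616594898109245 -10.60240669472802 TL-TR 0.10672522265497322 79.3015163113558 BL-BM 78.98356882913377
centre [0.51247175 0.22424419 0.011     ]
jar left edge -9.53862166607735 front 80.55067308481095  width-front point [[0.55949491 0.15257546 0.202     ]
 [0.52695456 0.1580434  0.202     ]
 [0.56272311 0.14677157 0.202     ]
 [0.5536962  0.09253424 0.202     ]]
band edge 82.27135332803199
mark -8.641661675009027
```

```bash
python3 t.py .5115 .2237 .17 -82.6
```

```text
5.8 [0.52328039 0.12044914 0.20496927] [ 0.71 -0.3  -4.  ] [-0.067  0.028 -0.024] 0.05862148447344973
yaw -81.41222410694475 tilt 0.17235473949087987 j [-0.11  0.3  -0.29  1.9   0.1   0.96 -1.86]
[  -3.7   34.7 -103.9] [-0.13  1.19 -0.11]
```

Emit:
{"name": "drive_tool", "arguments": {"series": [[-1, 2, -30, 0, 0.4, 0, 50], [-2, 8, -60, 0, 0.8, 0, 50], [-3, 20, -90, 0, 1.2, 0, 50], [-4, 32, -104, 0, 1.2, 0, 50], [-4, 35, -104, 0, 1.2, 0, 50]]}}

```text
clock: 6.3
tcp_pos: [0.5108, 0.2246, 0.1682]
orientation: [-0.142, 2.151, -2.156]
contact_force: [-0.1, -0.3, -4.8]
grip_width: 0.0591
```

```bash
python3 t.py .5115 .2237 .13 -82.6; python3 - <<'E'
from h import *
f=r.grab_frame("wrist"); cv2.imwrite("pics/w8.png",cv2.convertScaleAbs(f["frame"],alpha=1.6,beta=15));np.save("f8.npy",f,allow_pickle=True)
f=r.grab_frame("scene"); cv2.imwrite("pics/s8.png",cv2.resize(cv2.convertScaleAbs(f["frame"],alpha=1.5,beta=10)[180:310,290:450],None,fx=4,fy=4))
E
```

```text
6.3 [0.51076568 0.22460558 0.16817302] [-0.08 -0.3  -4.77] [-0.008  0.007  0.006] 0.059089982136516894
yaw -82.48925949147132 tilt 0.12620344223844848 j [-0.27  0.38 -0.32  1.88  0.15  0.91 -2.1 ]
[-0.6 38.2  0.9] [-0.12  0.11  0.03]
```

View pics/w8.png

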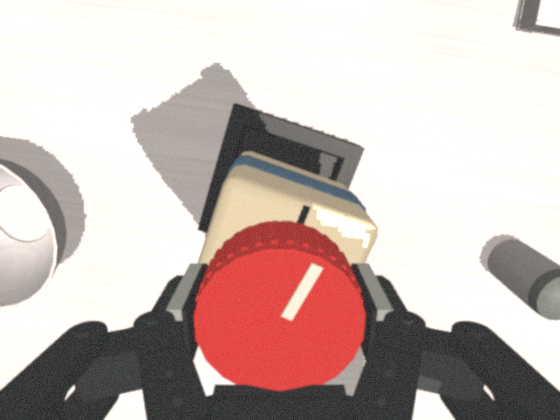

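View pics/s8.png

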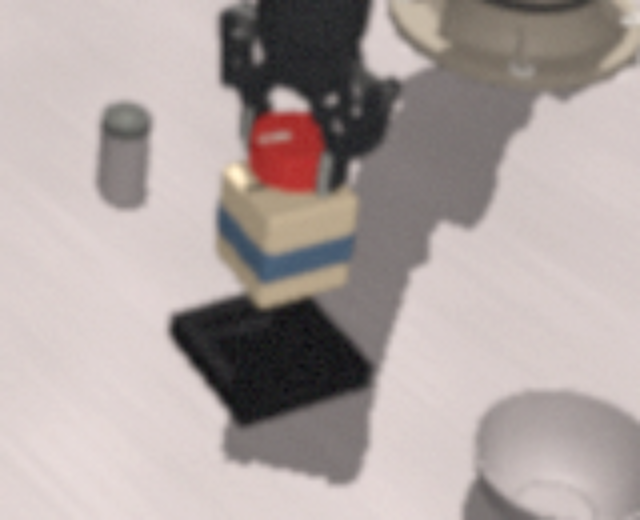

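Wrist: the cradle's far edge runs (233,104) to (362,147), with the jar above it. Scene: the jar hangs over the cradle, and the bowl and shaker are clear.

```bash
python3 - <<'E'
from h import *
f=np.load("f8.npy",allow_pickle=True).item()
cv2.imwrite("pics/w8z.png",cv2.resize(cv2.convertScaleAbs(f["frame"],alpha=2.2,beta=20)[95:245,190:385],None,fx=4,fy=4,interpolation=cv2.INTER_CUBIC))
E
```

```text
(no output)
```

View pics/w8z.png

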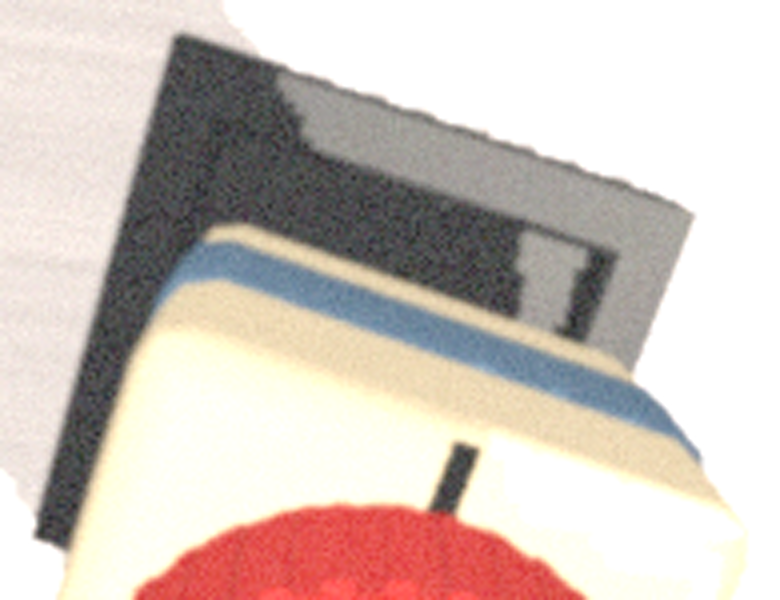

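```bash
python3 - <<'E'
from h import *
f=np.load("f8.npy",allow_pickle=True).item()
pb=lambda p:np.array(p)/4+[190,95]
ang=lambda d:np.degrees(np.arctan2(d[1],d[0]))
TL,TR,NL,IN=plane(f,[pb((180,38)),pb((693,213)),pb((37,537)),pb((617,250))],.022)
print(TL,TR,NL,IN,np.linalg.norm(TL-TR),ang(TL-TR),np.linalg.norm(TL-NL),ang(TL-NL)); print("centre",(TR+NL)/2)
z=.168-.088+.085
L=plane(f,[pb((130,370)),pb((70,570)),pb((200,330)),pb((690,490)),pb((477,445)),pb((440,513))],z); print("jar",ang(L[0]-L[1]),ang(L[2]-L[3]),ang(L[4]-L[5]))
E
python3 t.py .512 .224 .10 -83.3
```

```text
[0.57502242 0.266289   0.022     ] [0.55511696 0.16262596 0.022     ] [0.46997182 0.28635487 0.022     ] [0.54584286 0.17624041 0.022     ] 0.10555687289517764 79.13032543367105 0.10694983310488058 -10.81389226512646
centre [0.51254439 0.22449042 0.022     ]
jar -11.15030630015321 78.91056006576444 -18.83195033777485
6.4 [0.5118204  0.22167389 0.16882954] [ 0.39 -0.44 -5.39] [-0.095  0.057 -0.018] 0.05925454470778946
yaw -82.69575921001092 tilt 0.23145157578822415 j [-0.27  0.38 -0.31  1.88  0.15  0.91 -2.1 ]
[-0.5 68.8 -2.6] [-0.23  0.6  -0.01]
```

Cradle centre (0.5125, 0.2245), yaw −10.8°; jar yaw about −11°. Aligned, so lowering.

Emit:
{"name": "drive_tool", "arguments": {"series": [[0, 15, -1, 0, 0, 0, 50], [0, 30, -2, 0, 0, 0, 50], [0, 42, -2, 0, 0, 0, 50], [0, 48, -2, 0, 0, 0, 50], [0, 48, -2, 0, 0, 0, 50]]}}

```text
clock: 6.9
tcp_pos: [0.5108, 0.2228, 0.1194]
orientation: [-0.14, 2.151, -2.162]
contact_force: [0.3, -0.1, -4.8]
grip_width: 0.0589
```

```bash
python3 t.py .512 .224 .095 -83; python3 - <<'E'
from h import *
f=r.grab_frame("scene"); cv2.imwrite("pics/s9.png",cv2.resize(cv2.convertScaleAbs(f["frame"],alpha=1.5,beta=10)[180:310,290:450],None,fx=4,fy=4))
E
```

```text
6.9 [0.51084373 0.22282247 0.11940148] [ 0.32 -0.1  -4.85] [-0.02   0.03  -0.023] 0.05893386115432254
yaw -82.70255820854649 tilt 0.31279479489099465 j [-0.29  0.44 -0.3   1.92  0.18  0.81 -2.13]
[-1.4 24.4 -1.1] [-0.28  0.3   0.13]
```

View pics/s9.png

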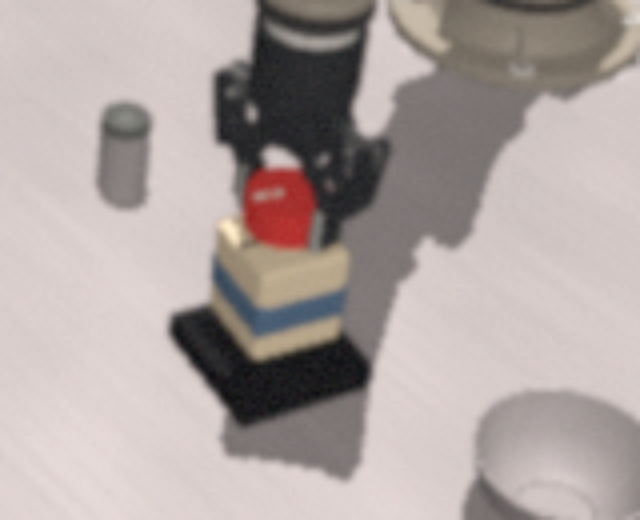

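The jar sits centred over the cradle in the scene view and is still about 9 mm above the rim. Continuing slowly, watching the force.

Emit:
{"name": "drive_tool", "arguments": {"series": [[-1, 5, -1, 0, 0, 0, 50], [-1, 9, -1, 0, 0, 0, 50], [-1, 12, -1, 0, 0, 0, 50], [-1, 15, -1, 0, 0, 0, 50], [-1, 15, -1, 0, 0, 0, 50]]}}

```text
clock: 7.45
tcp_pos: [0.512, 0.2241, 0.1049]
orientation: [-0.139, 2.151, -2.161]
contact_force: [-0.0, -0.9, -5.4]
grip_width: 0.0587
```

```bash
python3 t.py .512 .224 .095 -83
```

```text
7.45 [0.51198363 0.22414643 0.10486593] [-0.05 -0.87 -5.38] [0.016 0.008 0.003] 0.0586616801813912
yaw -82.69869587915095 tilt 0.2785396301225057 j [-0.29  0.46 -0.3   1.93  0.19  0.78 -2.14]
[-0.   9.9  0.1] [-0.26  0.3   0.09]
```

Emit:
{"name": "drive_tool", "arguments": {"series": [[0, 2, 0, 0, 0, 0, 50], [0, 4, 0, 0, 0, 0, 50], [0, 5, 0, 0, 0, 0, 50], [0, 5, 0, 0, 0, 0, 50]]}}

```text
clock: 7.85
tcp_pos: [0.5119, 0.2241, 0.0997]
orientation: [-0.139, 2.151, -2.161]
contact_force: [-0.6, -0.2, -5.2]
grip_width: 0.0591
```

```bash
python3 t.py .512 .224 .095 -83
```

```text
7.85 [0.51189831 0.22408538 0.09970396] [-0.57 -0.24 -5.18] [ 0.001  0.03  -0.036] 0.05905552682894588
yaw -82.69887379839616 tilt 0.28688506675433506 j [-0.29  0.47 -0.29  1.93  0.19  0.77 -2.14]
[-0.1  4.7  0.1] [-0.27  0.3   0.1 ]
```

Emit:
{"name": "drive_tool", "arguments": {"series": [[0, 2, 0, 0, 0, 0, 50], [0, 3, 0, 0, 0, 0, 50], [0, 4, 0, 0, 0, 0, 50], [0, 4, 0, 0, 0, 0, 50]]}}

```text
clock: 8.25
tcp_pos: [0.512, 0.2242, 0.0961]
orientation: [-0.139, 2.151, -2.161]
contact_force: [-1.6, -0.0, 0.4]
grip_width: 0.059
```

```bash
python3 t.py .512 .224 .095 -83
```

```text
8.25 [0.51199682 0.22415214 0.09608801] [-1.57 -0.01  0.39] [-0.118  0.264 -0.034] 0.05898504323679046
yaw -82.69438118805738 tilt 0.2854328244619183 j [-0.3   0.47 -0.29  1.93  0.2   0.77 -2.14]
[0.  1.1 0.1] [-0.27  0.31  0.09]
```

Emit:
{"name": "drive_tool", "arguments": {"series": [[0, 0.7, 0, 0, 0, 0, 50], [0, 1.2, 0, 0, 0, 0, 50], [0, 1.2, 0, 0, 0, 0, 50]]}}

```text
clock: 8.55
tcp_pos: [0.5123, 0.2243, 0.096]
orientation: [-0.138, 2.15, -2.161]
contact_force: [-4.0, -1.2, 8.5]
grip_width: 0.059
```

```bash
python3 t.py .512 .224 .095 -83;python3 - <<'E'
from h import *
f=r.grab_frame("scene"); cv2.imwrite("pics/s10.png",cv2.resize(cv2.convertScaleAbs(f["frame"],alpha=1.5,beta=10)[180:310,290:450],None,fx=4,fy=4))
f=r.grab_frame("wrist"); cv2.imwrite("pics/w10.png",cv2.convertScaleAbs(f["frame"],alpha=1.6,beta=15))
E
```

```text
8.55 [0.51227764 0.22428057 0.0960063 ] [-3.98 -1.22  8.53] [-0.574  0.817 -0.042] 0.05896965997148202
yaw -82.70059594583316 tilt 0.28251344690751123 j [-0.3   0.47 -0.29  1.93  0.2   0.77 -2.14]
[0.3 1.  0.2] [-0.28  0.3   0.04]
```

View pics/s10.png

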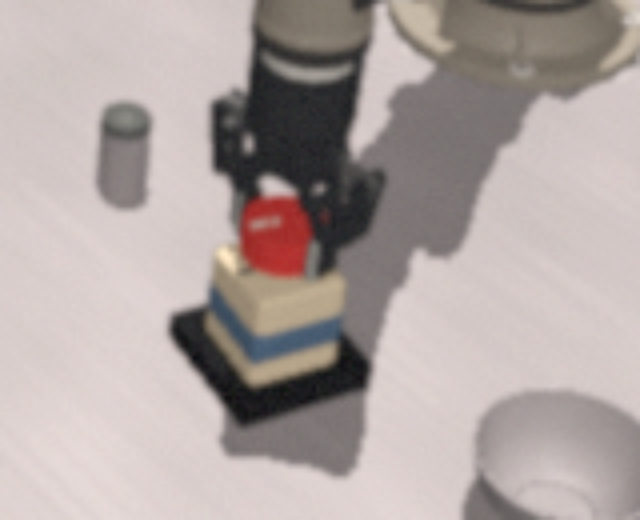

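View pics/w10.png

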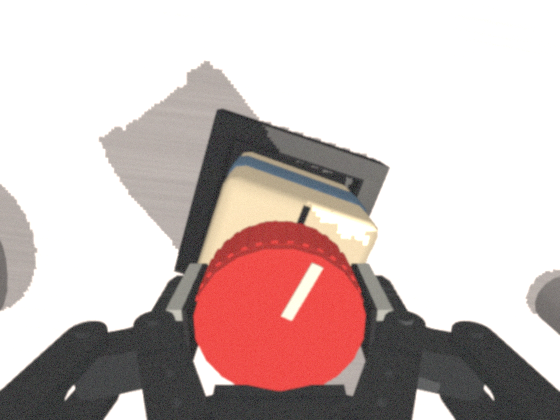

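The jar touched down 8 mm above its table height, exactly the recess floor, and both views show it inside the recess. Now unscrewing (−y tool turn = anticlockwise from above).

Emit:
{"name": "drive_tool", "arguments": {"series": [[0, 0, 0, 0, -4, 0, 50], [0, 0, 0, 0, -10, 0, 50], [0, 0, 0, 0, -16, 0, 50], [0, 0, 0, 0, -22, 0, 50], [0, 0, 0, 0, -26, 0, 50]], "squeeze": 75}}

```text
clock: 9.15
tcp_pos: [0.5126, 0.2249, 0.0962]
orientation: [-0.568, 1.887, -1.893]
contact_force: [-0.5, 1.3, -2.2]
grip_width: 0.0591
```

```bash
python3 t.py .512 .224 .0965 -16.7;python3 - <<'E'
from h import *
f=r.grab_frame("wrist"); cv2.imwrite("pics/w11.png",cv2.convertScaleAbs(f["frame"],alpha=1.6,beta=15))
E
```

```text
9.15 [0.5126322  0.22485619 0.09617348] [-0.47  1.27 -2.17] [ 0.261  0.011 -0.583] 0.05907681914529615
yaw -56.57739444801571 tilt 0.19349543830252686 j [-0.21  0.49 -0.4   1.93  0.27  0.78 -1.75]
[ 1.  -0.3  0.4] [ -0.14 -39.88   0.14]
```

View pics/w11.png

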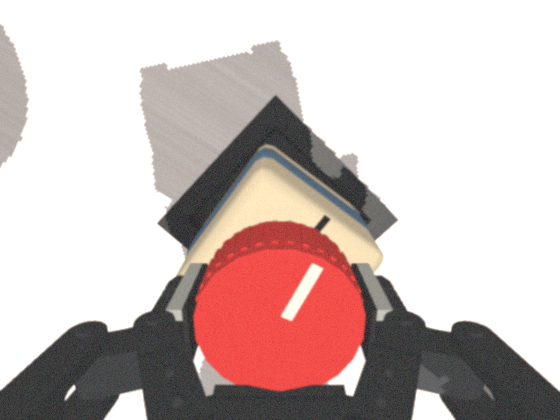

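The stripe stays fixed in the gripper (no slip) while the shoulder mark has moved from (305,215) to (322,222), so the cap is turning. Torque is about 0.6 N m.

Emit:
{"name": "drive_tool", "arguments": {"series": [[0, 0, 0, 0, -6, 0, 50], [0, 0, 0, 0, -12, 0, 50], [0, 0, 0, 0, -18, 0, 50], [0, 0, 0, 0, -24, 0, 50], [0, 0, 0, 0, -28, 0, 50]]}}

```text
clock: 9.7
tcp_pos: [0.5132, 0.2253, 0.0966]
orientation: [-0.933, 1.561, -1.566]
contact_force: [-1.4, -0.6, 1.5]
grip_width: 0.0588
```

```bash
python3 t.py .512 .224 .0965 -16.7
```

```text
9.7 [0.51317637 0.22525113 0.09660346] [-1.42 -0.61  1.54] [-0.024  0.193 -0.324] 0.05882743857999499
yaw -28.32750197411268 tilt 0.1622644261572398 j [-0.12  0.51 -0.52  1.92  0.35  0.8  -1.32]
[ 1.7  0.1 -0.4] [ -0.13 -11.63   0.09]
```

Emit:
{"name": "drive_tool", "arguments": {"series": [[0, 0, 0, 0, -4, 0, 50], [0, 0, 0, 0, -8, 0, 50], [0, 0, 0, 0, -11, 0, 50], [0, 0, 0, 0, -11, 0, 50]]}}

```text
clock: 10.1
tcp_pos: [0.5141, 0.2262, 0.0979]
orientation: [-1.048, 1.425, -1.43]
contact_force: [-2.4, 0.1, 5.7]
grip_width: 0.0587
```

```bash
python3 t.py .512 .224 .0965 -16.7;python3 - <<'E'
from h import *
f=r.grab_frame("wrist"); cv2.imwrite("pics/w12.png",cv2.convertScaleAbs(f["frame"],alpha=1.6,beta=15))
E
```

```text
10.1 [0.51409717 0.22617783 0.09788785] [-2.37  0.14  5.68] [0.016 0.351 0.014] 0.05866614466352008
yaw -17.31522367130803 tilt 0.22281201416045082 j [-0.09  0.52 -0.56  1.91  0.38  0.81 -1.16]
[ 2.7  1.4 -1.4] [-0.22 -0.62 -0.01]
```

View pics/w12.png

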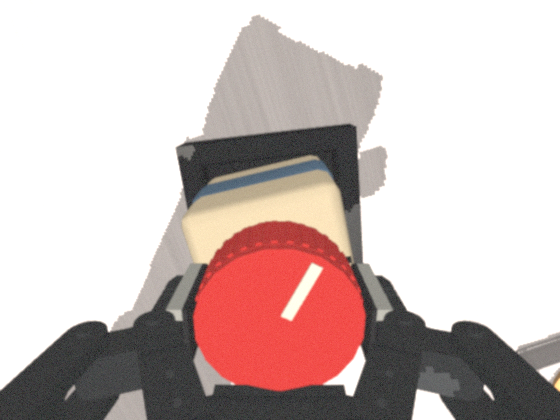

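Torque fell to about 0, and the tool rose 2 mm with 6 N upward push: the lugs are free and the spring has lifted the cap. Lifting straight up.

Emit:
{"name": "drive_tool", "arguments": {"series": [[0, -2, 0, 0, 0, 0, 50], [0, -4, 0, 0, 0, 0, 50], [0, -7, 0, 0, 0, 0, 50], [0, -9, 0, 0, 0, 0, 50], [0, -10, 0, 0, 0, 0, 50]]}}

```text
clock: 10.65
tcp_pos: [0.5141, 0.2263, 0.1081]
orientation: [-1.047, 1.426, -1.431]
contact_force: [-1.7, 0.7, -1.9]
grip_width: 0.0591
```

```bash
python3 t.py .512 .224 .1515 -16.7;python3 - <<'E'
from h import *
f=r.grab_frame("wrist"); cv2.imwrite("pics/w13.png",cv2.convertScaleAbs(f["frame"],alpha=1.6,beta=15))
f=r.grab_frame("scene"); cv2.imwrite("pics/s13.png",cv2.resize(cv2.convertScaleAbs(f["frame"],alpha=1.5,beta=10)[180:310,290:450],None,fx=4,fy=4))
E
```

```text
10.65 [0.51412848 0.22629105 0.10813739] [-1.67  0.67 -1.87] [0.069 0.162 0.017] 0.05907295095267727
yaw -17.379705308907337 tilt 0.23814199690222024 j [-0.08  0.5  -0.57  1.91  0.37  0.83 -1.15]
[  2.8 -43.4  -1.2] [-0.24 -0.68 -0.03]
```

View pics/w13.png

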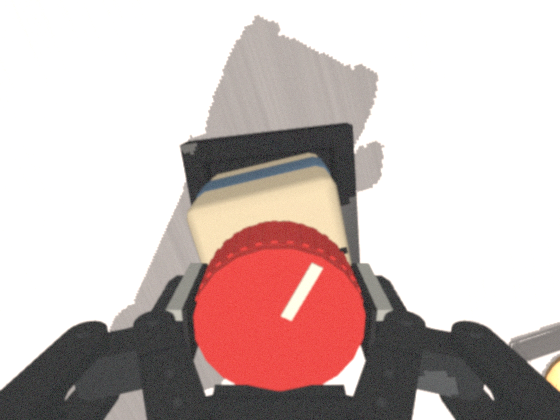

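View pics/s13.png

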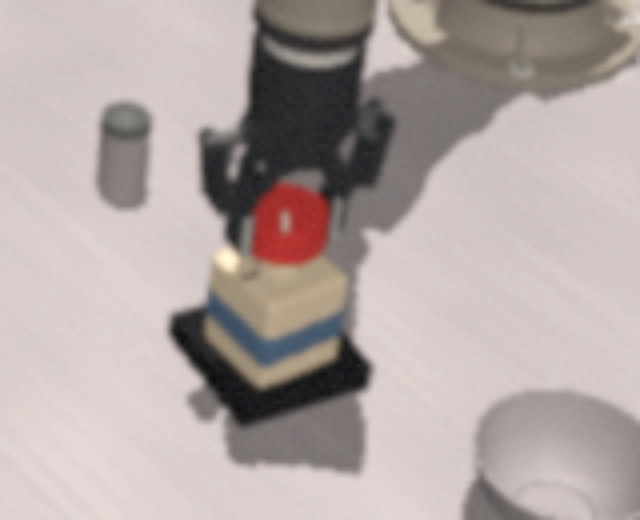

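The cap has risen about 12 mm and the jar is still down in the cradle. Lifting on.

Emit:
{"name": "drive_tool", "arguments": {"series": [[0, -6, 0, 0, 0, 0, 50], [0, -14, 0, 0, 0, 0, 50], [0, -24, 0, 0, 0, 0, 50], [0, -34, 0, 0, 0, 0, 50], [0, -40, 0, 0, 0, 0, 50]]}}

```text
clock: 11.25
tcp_pos: [0.5146, 0.2267, 0.1497]
orientation: [-1.045, 1.425, -1.431]
contact_force: [-0.3, 0.5, -0.5]
grip_width: 0.0588
```

Emit:
{"name": "drive_tool", "arguments": {"series": [[0, -3, 0, 0, 0, 0, 50], [0, -3, 0, 0, 0, 0, 50], [0, -3, 0, 0, 0, 0, 50], [0, -3, 0, 0, 0, 0, 50]]}}

```text
clock: 11.65
tcp_pos: [0.5143, 0.2265, 0.1523]
orientation: [-1.046, 1.425, -1.431]
contact_force: [-0.5, -0.8, -0.8]
grip_width: 0.0592
```

```bash
python3 t.py .512 .224 .1515 -16.7;python3 - <<'E'
from h import *
f=r.grab_frame("wrist"); cv2.imwrite("pics/w14.png",cv2.convertScaleAbs(f["frame"],alpha=1.6,beta=15))
f=r.grab_frame("scene"); cv2.imwrite("pics/s14.png",cv2.resize(cv2.convertScaleAbs(f["frame"],alpha=1.5,beta=10)[180:310,290:450],None,fx=4,fy=4)); cv2.imwrite("pics/s14f.png",f["frame"])
o=r.get_obs();print(o["tcp_pos"],o["qvel"].round(4))
E
```

```text
11.65 [0.51431173 0.2264685  0.15228962] [-0.45 -0.82 -0.76] [-0.034 -0.017  0.024] 0.05918311472648456
yaw -17.384147701699444 tilt 0.29529239585948674 j [-0.06  0.45 -0.6   1.88  0.32  0.91 -1.11]
[ 3.   0.8 -1.5] [-0.29 -0.68 -0.07]
[0.51435202 0.22653318 0.15230116] [-0.0006  0.0007 -0.0012 -0.0021 -0.0008  0.0009 -0.0005]
```

View pics/w14.png

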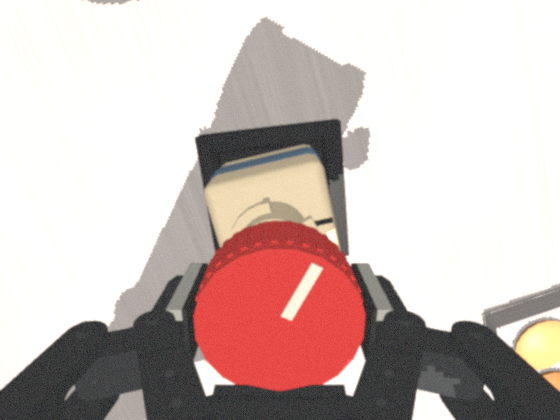

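View pics/s14.png

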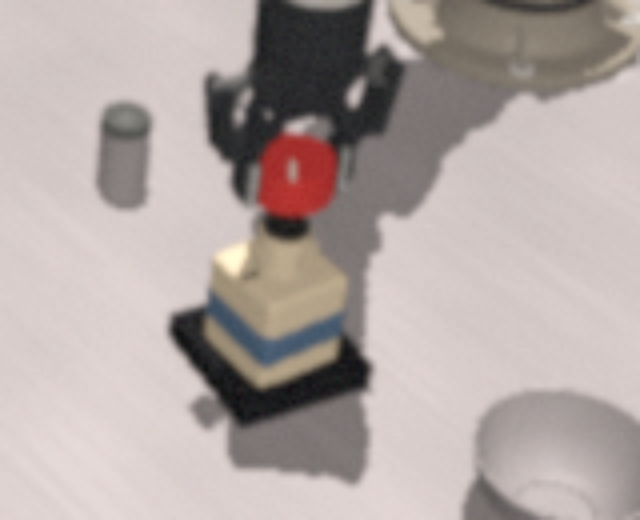

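The cap is off. The scene view shows the neck and black seal at about (287,225) under the cap at (297,175), with the jar still down in the cradle and the shaker and bowl where they were. The arm is still, so I'm handing in.

```bash
python3 - <<'E'
from bench import r
print(r.hand_in()); o=r.get_obs(); print(o["clock"],o["tcp_pos"],o["grip_width"])
E
```

```text
the job is handed in; nothing more can be done
None
the job is handed in; nothing more can be done
```

I carried the jar by its cap, seated it in the cradle recess, and turned the cap anticlockwise about 65° (including the jar's play). I then lifted it straight off and handed in at about 11.7 s; no verdict is reported.

**Jar:** it touched down 8.0 mm above its table height, which matches the recess floor. The last views show it seated and upright.

**Cap release:** torque dropped from about 0.6 N m to about 0, and the tool rose 2 mm as the lugs came free. The stripe did not move in the gripper, so there was no slip.

**End pose:** the cap is held at a 59 mm opening with the grip set to 75 N. The tool is tilted 0.3° and nearly motionless, and the rim is about 30 mm above the mouth by tool travel.

**Disagreements:**
- The cameras differed by about 2–4 mm on the jar and cradle positions; the jar still went in with little side force.
- The tool ended about 3 mm off the cradle centre, inside the tolerance. I did not measure the mouth's exact position after the cap came off.
- I did not measure the bystanders again. The last views showed the shaker and bowl unmoved; I did not view a final picture of the tub and whole pan.

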